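# Hardness check on a freshly ground shear blade

## Robot

A 6-joint arm with a two-finger parallel gripper is mounted at the origin on the work surface. World frame = base frame: x ahead of the robot, y to its left, z up, the work surface at z = 0. Lengths are in mm, angles in degrees, forces in N, time in s.
With the tool pointing down it reaches from about 275 to 825 mm from the base axis. Payload 5.2 kg.
Tool frame: the origin (TCP) lies on the front face of the gripper's body, between the roots of the fingers; the fingertips stand 84 mm ahead of it and the grasp point (between the pads) lies 65 mm ahead of it; z points along the fingers, y is the line along which they close (so a half turn about z gives the same grasp; the last joint's range is limited). The gripper opens to 93 mm and grips with 3 to 60 N. Pads are 15 mm wide; open, the fingers measure 128 mm over their backs; the gripper's body (75 mm by 188 mm) begins 65 mm behind the grasp point.
Start: joints at [-11.62, 14.817, 87.949, -0, 77.235, -11.62], TCP at [550.005, 0.022, 302.753] pointing down, gripper open.
Joint ranges: [-179.93, 179.93], [-52.35, 119.4], [10.71, 147.94], [-69.91, 249.91], [12.55, 155.21], [-178.61, 178.61]. Speed limits (degrees/s): [147.25, 147.25, 180, 180, 180, 180].

## Interface

Orientations are given as [roll, pitch, yaw] about the fixed x, y, z axes, in that order (R = Rz(yaw) Ry(pitch) Rx(roll)).
In Python, from rig import observe, snapshot, get_calibration, sign_off gives the robot as it stands.
- The arm moves only by the tool jog_arm, never from a script. Its argument "deltas" is a list of rows, each an object of numbers: "dx", "dy", "dz": the shift along the world's x, y, z in cm; "ax", "ay", "az": the turn, a rotation vector about the world's x, y, z in rad. A call has 1 to 10 rows; each row is the pose to reach, as a shift and turn from the pose commanded when the call began; what a row does not reach only later rows make up. A row lasts 1/8 s, in which the tool goes at most 62.5 mm and 10.7 degrees, less where a joint would pass 70% of its speed; a pose out of reach is approached as far as the arm can. A call with a gripper value outside its range is refused whole. "hand" is the finger opening in cm, from 0 to 9.3, set as the call begins (left out, the last holds). The fingers move at their own pace and stop on an object; the grip force is fixed at half the most. Time passes only in rows, so rows that repeat a pose let the fingers close. It gives the time, the measured TCP pose, the force, the opening and the grip force at its end, in the units of the state.
- observe(): the state, without advancing time (a new reading comes with each control period).
- snapshot(name): name is "scene" or "side" or "wrist"; returns the picture (420x560x3 uint8, red, green, blue); there is no depth.
- get_calibration(name): a dict with "camera_matrix" (3x3 intrinsics, pixels), "position" and "attitude" of the camera in the world. Camera axes: x right, y down, z forward; pixel columns grow to the right and rows downward; lengths in mm; the calibration is good to about 2 mm. A picture is of the moment at which its call begins: read the wrist's pose just before it. get_calibration takes no time and is no camera call; for the wrist camera it gives the pose at the moment of the call.
- sign_off(): hands the job in; it is judged then, once.
The state is a dict: "time": time; "joint_positions": joint angles; "joint_velocities": joint speeds; "tau": joint torques, N m; "eef_pos": TCP position; "orientation": TCP orientation; "wrist_force": force on the tool from outside, world axes, zero at the start; "ft_torque": the same for the moment, N m; "opening": finger opening in mm; "finger_force": force on a finger pad.
Only numpy, scipy, OpenCV 4.12 (cv2) and the standard library are available. Lean on these libraries where they do the work, as an engineer would, in place of code of your own. Each camera call takes 0.05 s, during which the arm holds its last target. There are 200 camera calls.

## Task

Check the freshly ground shear blade for softening. First slide the blade along the steel bench plate, without lifting it, until it sits flush in the corner of the plate's two stops, then lift the hardness probe out of its stand, set its sprung tip down inside the ring marked on the blade with the probe upright and square to the face, and press gently with about 8 N (tip about half-way in; never hard enough to bottom it). Finish while still holding it there, steady under that load for the reading, and leave everything else on the bench where it is.

Things in the scene. Friction and masses are not known exactly. Their poses are not given: they have to be found in the camera images.
- plate: dark steel plate fixed to the bench, 220 x 300 x 12 mm (x, y, z); origin: centre of its underside. Two aluminium stop bars 20 mm wide, 12 mm high on it: a fence along the whole far (+x) edge, inner face at x = +90 mm, and an end stop on the left (+y) edge, inner face at y = +130 mm, from x = 0 to the fence. Blade home: blade origin at x = +67.5, y = +75 mm here, axes parallel
- corner (a point): the inner corner of the two stops, on the plate's top face (plate frame +90, +130, +12 mm); axes parallel to the plate's: x points to the fence, y to the end stop, z up
- blade: loose bright steel shear blade lying on the plate: a flat bar 45 x 110 x 18 mm (its x, y, z) with two 12 mm bolt holes 38 mm either side of the middle along y, 0.55 to 0.8 kg. Origin at the centre of its underside; it starts turned at most 0.3 rad from the plate's axes and some 75 to 125 mm short of each stop
- ring_mark (a point): centre of the ring (17 mm across, thin black marker line) drawn on the blade's top face, at x = -8, y = +8 mm from the blade's middle, 18 mm above its underside; axes parallel to the blade's
- probe_grip (a point): middle of the black ribbed grip of the probe, a loose upright round instrument of 0.24 kg, 22 mm thick. Grip zone: 26 mm up and down from here; top of the probe 38 mm above; collar 34 mm across 37 to 44 mm below; nose 104 mm below; end of the sprung tip 124 mm below. z: the probe's axis, up
- probe_point (a point): the end of the probe's sprung tip, a steel rod 6 mm thick with a rounded end, on the probe's axis, 124 mm below probe_grip when not pressed
- probe_tip (a joint): how far the tip is pushed into the probe, 0 to 0.016 m; its spring gives 1 N per mm (8 N at 0.008), and it bottoms at 0.016
- stand: stand of the probe, fixed: round foot 80 mm across, upright tube 38 mm across with its open top 88 mm above the bench; the probe's nose and tip hang in the tube (27 mm bore), its collar rests on the rim, so it leaves straight up by 85 mm or more. Origin: centre of its underside. It may be left or right of the plate
- tub: bystander: round lidded plastic tub, 92 mm across, 95 mm high, origin under its centre; stands on the side of the plate where the stand is not
- ref_block: bystander: round steel reference block, 50 mm across, 12 mm high, on the plate's near left corner (its centre is about 75 mm nearer and 105 mm left of the plate's centre), origin under its centre
- pliers: bystander: locking pliers lying flat beyond the plate, about 230 x 75 mm, 18 mm high, origin on the bench near the pivot
- file: bystander: flat file with a wooden handle, 260 mm long, 26 mm high, lying between the robot and the plate, to the right; origin below its middle
- calliper: bystander: vernier calliper lying flat, 235 mm long, 12 mm high, between the robot and the plate, to the left; origin below its middle
- spare_wheel: bystander: spare grinding wheel lying flat, 150 mm across, 20 mm high, far left; origin under its centre
- oil_bottle: bystander: oil bottle with a pointed nozzle, 62 mm across, 157 mm high, far right; origin under its centre

How it is judged (in metres and radians):
On the way, in this order (a step that is already met when the one before it is completed fails the run):
1. the blade has been slid flush into the corner of the two stops (x of blade in the frame of plate above 0.0635 m and y of blade in the frame of plate above 0.071 m and angle between the x axis of blade and the x axis of plate, either way round below 0.05 rad), for 0.2 s.
2. the probe has been lifted out of its stand (z of probe_point in the frame of stand above 0.09 m and contact force between the fingers and probe above 1 N), for 0.2 s.
At the end, for the whole second after the job is handed in: Through the last second the gripped, still probe presses its tip inside the ring (within 8.5 mm of its centre) with 4.5 to 11.5 N, square to the face within 0.1 rad, and the blade lies flat, flush in the corner (within 5 mm of both stops, 0.05 rad), untouched by the arm (x of blade in the frame of plate between 0.0625 and 0.0705 m and y of blade in the frame of plate between 0.07 and 0.078 m and angle between the x axis of blade and the x axis of plate, either way round below 0.05 rad and angle between blade's own z axis and vertical below 0.03 rad and horizontal distance between probe_point and ring_mark below 0.0085 m and angle between the z axis of probe_grip and the z axis of ring_mark, either way round below 0.1 rad and contact force between probe_tip and blade between 4.5 and 11.5 N and contact force between the fingers and probe above 1 N and linear speed of probe below 0.01 m/s and contact force between the arm and blade below 0.5 N); the arm keeps its last pose, push and grip.
It fails at once if the blade is lifted or tipped (z of blade in the frame of plate above 0.02 m or angle between blade's own z axis and vertical above 0.15 rad).
It fails at once if the tip is bottomed: the probe is pressed on the blade with more than 17 N (contact force between probe and blade above 17 N).
It fails at once if another thing on the bench is moved by more than 30 mm (distance of any of tub, ref_block, pliers, file, calliper, spare_wheel, oil_bottle from where it was at the start of the episode above 0.03 m).
It also fails if it takes over 72 s, if anything falls off the work surface, if the arm or the gripper's body presses on something with over 40 N, if the wrist force passes 120 N, or if a joint passes its speed limit or range.

## Working session

There is one attempt and no reset: what is moved stays moved. The work goes in short steps, Python scripts to look and compute and a tool call to move; the robot and the scene stay as the last step left them, time stands still between calls to the robot, and variables do not carry over. Pictures are saved under pics/ and viewed, at most 10 in all, crops included, and the job is handed in when it is done.

Besides the shell and the picture viewer there is one more tool, called by a JSON object that holds its "api" and its "payload". jog_arm: Moves the arm, as the interface text tells. Its arguments: {"type":"object","properties":{"deltas":{"type":"array"},"hand":{"type":"number"}},"required":["deltas"]}

```bash
mkdir -p pics
cat > h.py <<'E'
import numpy as np,cv2
from rig import observe,snapshot,get_calibration,sign_off
from scipy.spatial.transform import Rotation as R
def shot(n,f):
    c=get_calibration(n); im=snapshot(n); cv2.imwrite('pics/'+f,im[:,:,::-1]); np.save('pics/'+f+'.npy',np.array([0])); return im,c
def rot(c):
    a=np.array(c['attitude'],float)
    return a if a.shape==(3,3) else R.from_euler('xyz',a,degrees=True).as_matrix()
def ray(c,u,v,z):
    K=np.array(c['camera_matrix']);d=rot(c)@np.linalg.inv(K)@[u,v,1];p=np.array(c['position'],float)
    return p+d*(z-p[2])/d[2]
def proj(c,P):
    q=np.array(c['camera_matrix'])@rot(c).T@(np.array(P,float)-c['position']);return q[:2]/q[2]
E
python3 - <<'E'
from h import *
ims=[]
for n in('scene','side','wrist'):
    im,c=shot(n,n+'0.png');print(n,c);ims.append(im)
cv2.imwrite('pics/a.png',np.hstack(ims[:2])[:,:,::-1][:, :, :])
print(observe())
E
```

```text
scene {'camera_matrix': array([[471.04583305,   0.        , 284.6660727 ],
       [  0.        , 471.04583305, 202.88278859],
       [  0.        ,   0.        ,   1.        ]]), 'position': array([1435.14423849,   50.79041586,  841.76488776]), 'attitude': array([-130.22893162,    0.51838214,   92.03394005])}
side {'camera_matrix': array([[472.52956317,   0.        , 282.15096963],
       [  0.        , 472.52956317, 209.89282993],
       [  0.        ,   0.        ,   1.        ]]), 'position': array([281.01000909, 821.13842075, 622.9216446 ]), 'attitude': array([-1.21708657e+02, -3.36901627e-02, -1.61695595e+02])}
wrist {'camera_matrix': array([[354.98762466,   0.        , 285.27665116],
       [  0.        , 354.98762466, 202.15408936],
       [  0.        ,   0.        ,   1.        ]]), 'position': array([550.76866799,  66.50959792, 383.40117919]), 'attitude': array([ 1.66225207e+02,  7.36448878e-02, -2.75617997e-02])}
{'time': 0.15, 'joint_positions': array([-1.16193282e+01,  1.48483838e+01,  8.79964087e+01, -8.77718991e-04,
        7.72351455e+01, -1.16193255e+01]), 'joint_velocities': array([-0.0022757 , -0.0950978 , -0.23050268,  0.00063307,  0.02625962,
        0.04286536]), 'tau': array([ 1.84710952e-03, -4.37643743e+01, -2.84233278e+01,  7.19930883e-02,
        3.80130450e-02, -3.72983607e-06]), 'eef_pos': array([5.49692813e+02, 8.47850560e-02, 3.02122526e+02]), 'orientation': array([-1.79921528e+02, -1.52619517e-02,  9.00001814e+01]), 'wrist_force': array([-0.40677048, -0.12129319, -0.73908037]), 'ft_torque': array([-0.01685731,  0.04275813,  0.01136362]), 'finger_force': 0.0, 'opening': 93.31719159769291}
```

View pics/scene0.png

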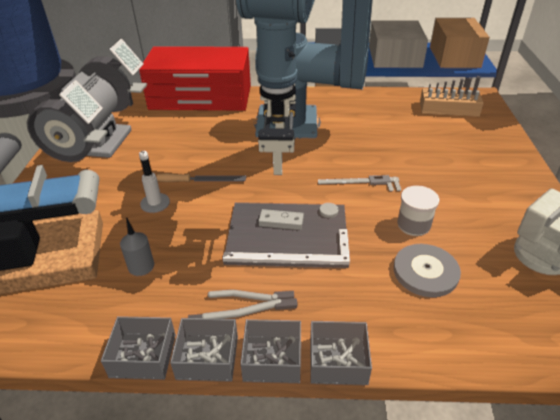

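View pics/wrist0.png

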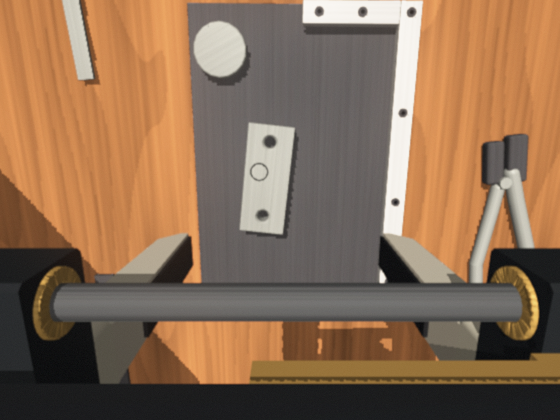

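The scene view shows the probe in its stand at about (150,185), right of the plate, with the blade at (282,219). In the wrist view the blade is at (267,178), its ring at (259,172), its holes at (270,142) and (262,215), and the stops' inner corner near (398,25).

Run:
```python
from h import *
c=get_calibration('wrist');im=cv2.imread('pics/wrist0.png')
hsv=cv2.cvtColor(im,cv2.COLOR_BGR2HSV)
m=((hsv[...,1]<60)&(hsv[...,2]>110)).astype(np.uint8)*255
m[240:]=0
cs,_=cv2.findContours(m,cv2.RETR_EXTERNAL,cv2.CHAIN_APPROX_NONE)
for k in cs:
    if cv2.contourArea(k)<300: continue
    print('area',cv2.contourArea(k),cv2.boundingRect(k))
    x,y,w,h=cv2.boundingRect(k)
    if 220<x<260:
        P=np.array([ray(c,*p[0],30)[:2] for p in k],np.float32);r=cv2.minAreaRect(P);print('blade',r,cv2.boxPoints(r))
# end-stop & fence inner face points at top z=24
for u,v in((330,24),(380,25),(398,30),(392,150),(386,235),(190,5),(200,240)):pass
for v in (60,100,140,180,220):
    row=m[v]; u=np.where(row[370:430]>0)[0]; print('fence',v,u.min()+370 if len(u) else None, ray(c,u.min()+370,v,24)[:2] if len(u) else None)
for u in (320,340,360,380):
    col=m[:60,u]; v=np.where(col>0)[0].max(); print('end',u,v,ray(c,u,v+1,24)[:2])
for u,v in((270,142),(262,215),(259,172)):print(ray(c,u,v,30))
# scene / side
im2=snapshot('side');cv2.imwrite('pics/s.png',im2[:,:,::-1])
```

```text
area 1713.5 (477, 168, 56, 72)
area 5133.5 (239, 69, 57, 166)
blade ((530.094970703125, 26.900157928466797), (159.53526306152344, 53.17057800292969), 83.39524841308594) [[494.5113   -49.280243]
 [547.329    -55.395897]
 [565.67865  103.08056 ]
 [512.86096  109.19621 ]]
area 16146.5 (188, 0, 235, 240)
area 1189.5 (62, 0, 32, 80)
fence 60 380 [640.36816241 117.26522806]
fence 100 381 [643.64404452  80.74580099]
fence 140 387 [652.08953081  42.29010687]
fence 180 385 [652.78327857   1.74584793]
fence 220 382 [652.46073331 -41.06648104]
end 320 23 [582.7043368 148.6364936]
end 340 40 [601.79886607 134.00122069]
end 360 24 [619.87428875 147.75809255]
end 380 24 [638.44651622 147.74473427]
[535.38299515  40.79755639  30.        ]
[526.30491366 -33.85798951  30.        ]
[524.01356417  11.01280001  30.        ]
```

View pics/side0.png

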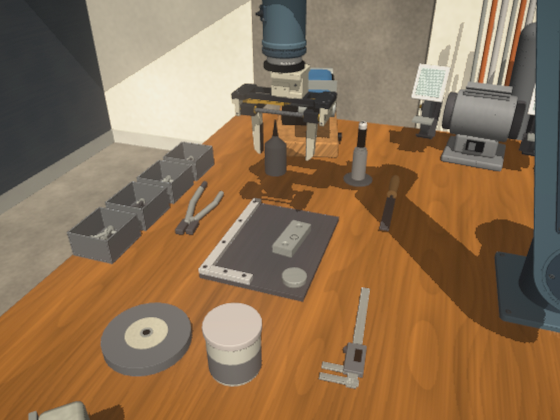

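The side view shows the probe in its stand, with its top at (363,124) and foot at (358,181). The reference block is at (294,278) and the stops run along the plate's left and lower edges.

Run:
```python
from h import *
c=get_calibration('wrist');im=cv2.imread('pics/wrist0.png')
hsv=cv2.cvtColor(im,cv2.COLOR_BGR2HSV)
m=((hsv[...,1]<60)&(hsv[...,2]>215))
F=[]
for v in range(50,230,6):
    u=np.where(m[v,365:430])[0]
    if len(u)>8:F.append(ray(c,u.min()+364.5,v,24)[:2])
F=np.array(F);f=np.polyfit(F[:,1],F[:,0],1);print('fence',f,len(F),np.std(F[:,0]-np.polyval(f,F[:,1])))
G=[]
for u in range(310,390,6):
    v=np.where(m[:50,u])[0]
    if len(v)>5:G.append(ray(c,u,v.max()+.5,24)[:2])
G=np.array(G);g=np.polyfit(G[:,0],G[:,1],1);print('end',g,len(G),np.std(G[:,1]-np.polyval(g,G[:,0])))
y=(g[0]*f[1]+g[1])/(1-g[0]*f[0]);x=f[0]*y+f[1];print('corner',x,y,np.degrees(-np.arctan(f[0])),np.degrees(np.arctan(g[0])))
mb=((hsv[...,1]<60)&(hsv[...,2]>140)).astype(np.uint8);mb[:110]=0;mb[240:]=0;mb[:,:225]=0;mb[:,310:]=0
k=max(cv2.findContours(mb,0,cv2.CHAIN_APPROX_NONE)[0],key=cv2.contourArea)
r=cv2.minAreaRect(np.array([ray(c,*p[0],30)[:2] for p in k],np.float32));print(r)
# probe
cs={n:get_calibration(n) for n in('scene','side')}
def tri(a,b):
    A=[];B=[]
    for n,p in(('scene',a),('side',b)):
        cc=cs[n];d=rot(cc)@np.linalg.inv(cc['camera_matrix'])@[*p,1];d/=np.linalg.norm(d);M=np.eye(3)-np.outer(d,d);A.append(M);B.append(M@cc['position'])
    return np.linalg.lstsq(np.vstack(A),np.hstack(B),rcond=None)[0]
print('top',tri((144,152),(363,123)),'foot',tri((155,202),(358,181)))
for n,(x0,y0,x1,y1) in(('scene',(125,140,185,215)),('side',(335,115,385,195))):
    i=cv2.imread(f'pics/{n}0.png')[y0:y1,x0:x1];cv2.imwrite(f'pics/c_{n}.png',cv2.resize(i,None,fx=6,fy=6,interpolation=cv2.INTER_CUBIC)[:480])
a=cv2.imread('pics/c_scene.png');b=cv2.imread('pics/c_side.png');h=min(len(a),len(b));cv2.imwrite('pics/cc.png',np.hstack([a[:h],b[:h]]))
```

```text
fence [8.74962479e-03 6.55063233e+02] 30 0.28816030421710565
end [-6.64382305e-04  1.50299769e+02] 14 1.9152133607659047e-14
corner 656.3744844086611 149.8636852853962 -0.5013037805507624 -0.03806629643468882
((530.6959838867188, 2.772083282470703), (110.95519256591797, 45.65895080566406), 83.6343765258789)
top [ 447.10319799 -349.7983038   168.75426691] foot [ 445.20029611 -353.27382437   -1.8341205 ]
```

View pics/cc.png

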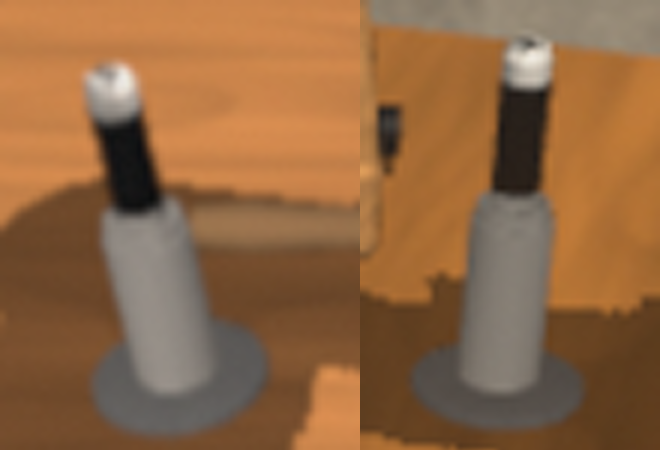

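The crop shows the probe upright in its stand, at about x 446, y -351, top z 169 (170 expected). I'll push the blade to the fence first, using both fingers spread along y on its near face.

{"api": "jog_arm", "payload": {"deltas": [{"dx": -3, "dy": 0.3, "dz": -5, "az": -0.18}, {"dx": -7, "dy": 0.3, "dz": -10, "az": -0.36}, {"dx": -7, "dy": 0.3, "dz": -10, "az": -0.54}, {"dx": -7, "dy": 0.3, "dz": -10, "az": -0.72}, {"dx": -7, "dy": 0.3, "dz": -10, "az": -0.9}, {"dx": -7, "dy": 0.3, "dz": -10, "az": -1.08}, {"dx": -7, "dy": 0.3, "dz": -10, "az": -1.26}, {"dx": -7, "dy": 0.3, "dz": -10, "az": -1.44}, {"dx": -7, "dy": 0.3, "dz": -10, "az": -1.571}, {"dx": -7, "dy": 0.3, "dz": -10, "az": -1.571}], "hand": 5}}

```text
$.deltas[0]: bad value
```

{"api": "jog_arm", "payload": {"deltas": [{"dz": -4}, {"dz": -7}, {"dz": -9}, {"dz": -10}, {"dz": -10.1}, {"dz": -10.1}]}}

```text
$.deltas[0]: bad value
```

{"api": "jog_arm", "payload": {"deltas": [{"dx": -3, "dy": 0.3, "dz": -5, "ax": 0, "ay": 0, "az": -0.18}, {"dx": -7, "dy": 0.3, "dz": -10, "ax": 0, "ay": 0, "az": -0.36}, {"dx": -7, "dy": 0.3, "dz": -10, "ax": 0, "ay": 0, "az": -0.54}, {"dx": -7, "dy": 0.3, "dz": -10, "ax": 0, "ay": 0, "az": -0.72}, {"dx": -7, "dy": 0.3, "dz": -10, "ax": 0, "ay": 0, "az": -0.9}, {"dx": -7, "dy": 0.3, "dz": -10, "ax": 0, "ay": 0, "az": -1.08}, {"dx": -7, "dy": 0.3, "dz": -10, "ax": 0, "ay": 0, "az": -1.26}, {"dx": -7, "dy": 0.3, "dz": -10, "ax": 0, "ay": 0, "az": -1.44}, {"dx": -7, "dy": 0.3, "dz": -10, "ax": 0, "ay": 0, "az": -1.571}, {"dx": -7, "dy": 0.3, "dz": -10, "ax": 0, "ay": 0, "az": -1.571}], "hand": 5}}

```text
time: 1.45
eef_pos: [479.9, 3.0, 202.6]
orientation: [-180.0, 0.0, 0.1]
wrist_force: [0.2, 0.6, -0.4]
opening: 50.3
finger_force: 0.0
```

{"api": "jog_arm", "payload": {"deltas": [{"dx": 0, "dy": 0, "dz": -4, "ax": 0, "ay": 0, "az": 0}, {"dx": 0, "dy": 0, "dz": -7, "ax": 0, "ay": 0, "az": 0}, {"dx": 0, "dy": 0, "dz": -9, "ax": 0, "ay": 0, "az": 0}, {"dx": 0, "dy": 0, "dz": -10.1, "ax": 0, "ay": 0, "az": 0}, {"dx": 0, "dy": 0, "dz": -10.1, "ax": 0, "ay": 0, "az": 0}]}}

```text
time: 2.08
eef_pos: [479.7, 3.1, 101.3]
orientation: [-180.0, 0.1, 0.1]
wrist_force: [-0.6, -0.3, -0.7]
opening: 50.4
finger_force: 0.0
```

{"api": "jog_arm", "payload": {"deltas": [{"dx": 0.8, "dy": 0, "dz": 0, "ax": 0, "ay": 0, "az": 0}, {"dx": 1.6, "dy": 0, "dz": 0, "ax": 0, "ay": 0, "az": 0}, {"dx": 2.4, "dy": 0, "dz": 0, "ax": 0, "ay": 0, "az": 0}, {"dx": 3.2, "dy": 0, "dz": 0, "ax": 0, "ay": 0, "az": 0}, {"dx": 4, "dy": 0, "dz": 0, "ax": 0, "ay": 0, "az": 0}, {"dx": 4.8, "dy": 0, "dz": 0, "ax": 0, "ay": 0, "az": 0}, {"dx": 5.6, "dy": 0, "dz": 0, "ax": 0, "ay": 0, "az": 0}, {"dx": 6.4, "dy": 0, "dz": 0, "ax": 0, "ay": 0, "az": 0}, {"dx": 7.2, "dy": 0, "dz": 0, "ax": 0, "ay": 0, "az": 0}, {"dx": 8, "dy": 0, "dz": 0, "ax": 0, "ay": 0, "az": 0}]}}

```text
time: 3.32
eef_pos: [557.1, 3.6, 101.8]
orientation: [-180.0, 0.5, 0.0]
wrist_force: [-11.4, -0.4, 9.3]
opening: 50.0
finger_force: 5.9
```

{"api": "jog_arm", "payload": {"deltas": [{"dx": 0.6, "dy": 0, "dz": 0, "ax": 0, "ay": 0, "az": 0}, {"dx": 1.2, "dy": 0, "dz": 0, "ax": 0, "ay": 0, "az": 0}, {"dx": 1.8, "dy": 0, "dz": 0, "ax": 0, "ay": 0, "az": 0}, {"dx": 2.4, "dy": 0, "dz": 0, "ax": 0, "ay": 0, "az": 0}, {"dx": 3, "dy": 0, "dz": 0, "ax": 0, "ay": 0, "az": 0}, {"dx": 3.5, "dy": 0, "dz": 0, "ax": 0, "ay": 0, "az": 0}, {"dx": 3.9, "dy": 0, "dz": 0, "ax": 0, "ay": 0, "az": 0}, {"dx": 4.1, "dy": 0, "dz": 0, "ax": 0, "ay": 0, "az": 0}]}}

```text
time: 4.32
eef_pos: [598.7, 3.5, 101.8]
orientation: [-180.0, 0.4, 0.0]
wrist_force: [-10.7, -0.5, 7.6]
opening: 50.3
finger_force: 5.5
```

Run:
```python
from h import *
im,c=shot('wrist','w1.png');print(c['position'],c['attitude'])
for p in((656.4,149.9,24),(656.4,50,24),(656.4,0,30),(656.4,-50,24),(600,150,24)):print(p,proj(c,p))
```

```text
[665.50520622   4.61875374 182.75091089] [ 1.65911181e+02 -2.86453324e-02 -8.99930765e+01]
(656.4, 149.9, 24) [-45.25430262 134.36583204]
(656.4, 50, 24) [181.93747371 134.38711368]
(656.4, 0, 30) [295.997189  135.2234936]
(656.4, -50, 24) [409.20699535 134.40840261]
(600, 150, 24) [-18.75982568 254.17832155]
```

View pics/w1.png

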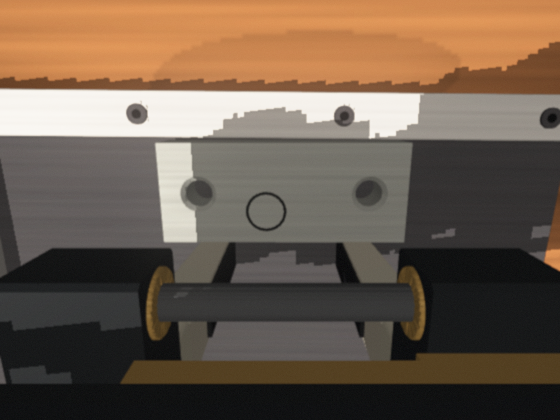

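The blade is now parallel to the fence and 2–4 mm short of it (blade edge at row 143, fence edge at row 137). I'll push it the rest of the way gently.

{"api": "jog_arm", "payload": {"deltas": [{"dx": 0.15, "dy": 0, "dz": 0, "ax": 0, "ay": 0, "az": 0}, {"dx": 0.3, "dy": 0, "dz": 0, "ax": 0, "ay": 0, "az": 0}, {"dx": 0.4, "dy": 0, "dz": 0, "ax": 0, "ay": 0, "az": 0}]}}

```text
time: 4.75
eef_pos: [600.2, 3.5, 101.8]
orientation: [-180.0, 0.7, 0.0]
wrist_force: [-19.8, -0.8, 16.5]
opening: 49.9
finger_force: 9.9
```

{"api": "jog_arm", "payload": {"deltas": [{"dx": -1.5, "dy": 0, "dz": 0, "ax": 0, "ay": 0, "az": 0}, {"dx": -2, "dy": 0, "dz": 5, "ax": 0, "ay": 0, "az": 0.18}, {"dx": -1, "dy": -3, "dz": 5, "ax": 0, "ay": 0, "az": 0.36}, {"dx": 1, "dy": -6, "dz": 5, "ax": 0, "ay": 0, "az": 0.54}, {"dx": 2.7, "dy": -7.8, "dz": 5, "ax": 0, "ay": 0, "az": 0.72}, {"dx": 2.7, "dy": -7.8, "dz": 5, "ax": 0, "ay": 0, "az": 0.9}, {"dx": 2.7, "dy": -7.8, "dz": 5, "ax": 0, "ay": 0, "az": 1.08}, {"dx": 2.7, "dy": -7.8, "dz": 5, "ax": 0, "ay": 0, "az": 1.26}, {"dx": 2.7, "dy": -7.8, "dz": 5, "ax": 0, "ay": 0, "az": 1.44}, {"dx": 2.7, "dy": -7.8, "dz": 5, "ax": 0, "ay": 0, "az": 1.571}], "hand": 0}}

```text
time: 6.0
eef_pos: [632.9, -75.1, 152.5]
orientation: [179.9, 0.0, 90.3]
wrist_force: [0.8, -0.2, -0.3]
opening: 0.6
finger_force: 0.0
```

{"api": "jog_arm", "payload": {"deltas": [{"dx": 0, "dy": 0, "dz": -3, "ax": 0, "ay": 0, "az": 0}, {"dx": 0, "dy": 0, "dz": -5, "ax": 0, "ay": 0, "az": 0}, {"dx": 0, "dy": 0, "dz": -5, "ax": 0, "ay": 0, "az": 0}]}}

```text
time: 6.38
eef_pos: [631.6, -74.7, 100.6]
orientation: [-179.9, -0.0, 90.0]
wrist_force: [-0.8, 0.6, -0.1]
opening: 0.6
finger_force: 0.0
```

{"api": "jog_arm", "payload": {"deltas": [{"dx": 0, "dy": 1, "dz": 0, "ax": 0, "ay": 0, "az": 0}, {"dx": 0, "dy": 1.8, "dz": 0, "ax": 0, "ay": 0, "az": 0}, {"dx": 0, "dy": 2.6, "dz": 0, "ax": 0, "ay": 0, "az": 0}, {"dx": 0, "dy": 3.4, "dz": 0, "ax": 0, "ay": 0, "az": 0}, {"dx": 0, "dy": 4.2, "dz": 0, "ax": 0, "ay": 0, "az": 0}, {"dx": 0, "dy": 5, "dz": 0, "ax": 0, "ay": 0, "az": 0}]}}

```text
time: 7.12
eef_pos: [632.9, -25.7, 103.1]
orientation: [179.8, 0.2, 90.0]
wrist_force: [0.6, -6.2, -1.3]
opening: 0.8
finger_force: 3.0
```

{"api": "jog_arm", "payload": {"deltas": [{"dx": 0, "dy": 0.8, "dz": 0, "ax": 0, "ay": 0, "az": 0}, {"dx": 0, "dy": 1.6, "dz": 0, "ax": 0, "ay": 0, "az": 0}, {"dx": 0, "dy": 2.4, "dz": 0, "ax": 0, "ay": 0, "az": 0}, {"dx": 0, "dy": 3.2, "dz": 0, "ax": 0, "ay": 0, "az": 0}, {"dx": 0, "dy": 4, "dz": 0, "ax": 0, "ay": 0, "az": 0}, {"dx": 0, "dy": 4.6, "dz": 0, "ax": 0, "ay": 0, "az": 0}, {"dx": 0, "dy": 5, "dz": 0, "ax": 0, "ay": 0, "az": 0}, {"dx": 0, "dy": 5.2, "dz": 0, "ax": 0, "ay": 0, "az": 0}]}}

```text
time: 8.12
eef_pos: [632.8, 26.4, 103.1]
orientation: [179.9, 0.1, 90.1]
wrist_force: [-0.3, -6.4, 1.7]
opening: 0.6
finger_force: 3.1
```

{"api": "jog_arm", "payload": {"deltas": [{"dx": 0, "dy": 0.2, "dz": 0, "ax": 0, "ay": 0, "az": 0}, {"dx": 0, "dy": 0.4, "dz": 0, "ax": 0, "ay": 0, "az": 0}, {"dx": 0, "dy": 0.6, "dz": 0, "ax": 0, "ay": 0, "az": 0}]}}

```text
time: 8.5
eef_pos: [632.8, 30.0, 103.2]
orientation: [179.9, 0.4, 90.1]
wrist_force: [-1.6, -18.1, 1.5]
opening: 0.5
finger_force: 9.3
```

Flush against both stops. I'll back off and look.

{"api": "jog_arm", "payload": {"deltas": [{"dx": 0, "dy": -1, "dz": 0, "ax": 0, "ay": 0, "az": 0}, {"dx": 0, "dy": -3, "dz": 2, "ax": 0, "ay": 0, "az": 0}, {"dx": -3, "dy": -3, "dz": 8, "ax": 0, "ay": 0, "az": 0}, {"dx": -3, "dy": -3, "dz": 13, "ax": 0, "ay": 0, "az": 0}, {"dx": -3, "dy": -3, "dz": 13, "ax": 0, "ay": 0, "az": 0}, {"dx": -3, "dy": -3, "dz": 13, "ax": 0, "ay": 0, "az": 0}], "hand": 7}}

```text
time: 9.25
eef_pos: [601.8, 3.5, 232.0]
orientation: [180.0, -0.0, 90.0]
wrist_force: [0.4, -0.1, -1.0]
opening: 55.9
finger_force: 0.0
```

Run:
```python
from h import *
im,c=shot('wrist','w2.png');print(c['position'],c['attitude'])
for p in((656.4,149.9,24),(633.9,94.9,30),(625.9,102.9,30)):print(p,proj(c,p))
```

```text
[602.70677941  69.95227899 313.39004404] [ 1.66225074e+02 -5.53274295e-02 -4.06619093e-03]
(656.4, 149.9, 24) [357.61797932   3.62404148]
(633.9, 94.9, 30) [326.02786466  81.26634555]
(625.9, 102.9, 30) [315.69871065  70.09070629]
```

View pics/w2.png

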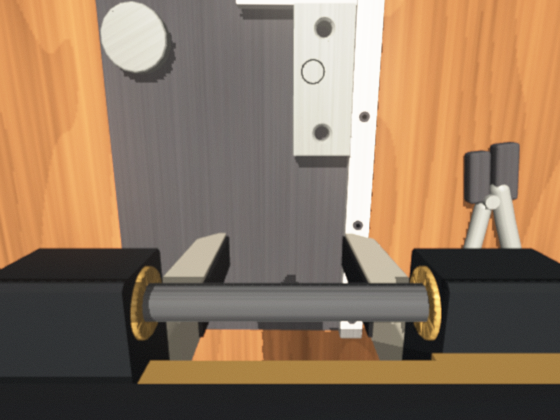

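The blade sits flush in the corner, with its ring at (313,71), about world (623.8, 101.7). Now I'll go above the probe.

{"api": "jog_arm", "payload": {"deltas": [{"dx": -2, "dy": -4.5, "dz": 2, "ax": 0, "ay": 0, "az": 0}, {"dx": -4, "dy": -9, "dz": 4, "ax": 0, "ay": 0, "az": 0}, {"dx": -6.5, "dy": -14.5, "dz": 4.5, "ax": 0, "ay": 0, "az": 0}, {"dx": -9, "dy": -20, "dz": 4.5, "ax": 0, "ay": 0, "az": 0}, {"dx": -11.5, "dy": -25.5, "dz": 4.5, "ax": 0, "ay": 0, "az": 0}, {"dx": -14, "dy": -31, "dz": 4.5, "ax": 0, "ay": 0, "az": 0}, {"dx": -15.6, "dy": -35.4, "dz": 4.5, "ax": 0, "ay": 0, "az": 0}, {"dx": -15.6, "dy": -35.4, "dz": 4.5, "ax": 0, "ay": 0, "az": 0}, {"dx": -15.6, "dy": -35.4, "dz": 4.5, "ax": 0, "ay": 0, "az": 0}], "hand": 7}}

```text
time: 10.42
eef_pos: [445.8, -350.2, 275.2]
orientation: [-179.9, -0.2, 90.0]
wrist_force: [0.2, -0.3, 0.2]
opening: 70.3
finger_force: 0.0
```

Run:
```python
from h import *
im,c=shot('wrist','w3.png');print(c['position'])
print(proj(c,(446,-351,170)))
```

```text
[ 446.98078156 -283.99583438  356.72948666]
[284.10247656 240.2122063 ]
```

View pics/w3.png

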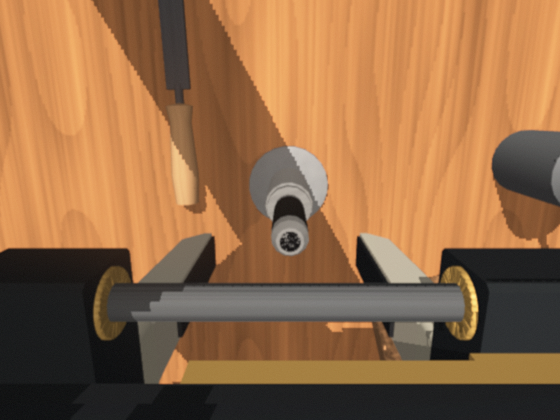

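The probe top is at (290,238) and the foot centre at (289,184), so the probe is about 3 mm further in +x than estimated (449, -350). I'll correct for that and descend.

{"api": "jog_arm", "payload": {"deltas": [{"dx": 0.35, "dy": 0.05, "dz": -2, "ax": 0, "ay": 0, "az": 0}, {"dx": 0.35, "dy": 0.05, "dz": -4, "ax": 0, "ay": 0, "az": 0}, {"dx": 0.35, "dy": 0.05, "dz": -6, "ax": 0, "ay": 0, "az": 0}, {"dx": 0.35, "dy": 0.05, "dz": -7.8, "ax": 0, "ay": 0, "az": 0}, {"dx": 0.35, "dy": 0.05, "dz": -7.8, "ax": 0, "ay": 0, "az": 0}]}}

```text
time: 11.1
eef_pos: [449.6, -348.1, 197.2]
orientation: [-179.9, -0.2, 90.1]
wrist_force: [-0.7, 1.2, -0.2]
opening: 69.9
finger_force: 0.0
```

{"api": "jog_arm", "payload": {"deltas": [{"dx": 0, "dy": 0, "dz": 0, "ax": 0, "ay": 0, "az": 0}, {"dx": 0, "dy": 0, "dz": 0, "ax": 0, "ay": 0, "az": 0}, {"dx": 0, "dy": 0, "dz": 0, "ax": 0, "ay": 0, "az": 0}, {"dx": 0, "dy": 0, "dz": 0, "ax": 0, "ay": 0, "az": 0}, {"dx": 0, "dy": 0, "dz": 0, "ax": 0, "ay": 0, "az": 0}, {"dx": 0, "dy": 0, "dz": 0, "ax": 0, "ay": 0, "az": 0}, {"dx": 0, "dy": 0, "dz": 0, "ax": 0, "ay": 0, "az": 0}, {"dx": 0, "dy": 0, "dz": 0, "ax": 0, "ay": 0, "az": 0}], "hand": 0.5}}

```text
time: 12.1
eef_pos: [449.2, -350.5, 198.8]
orientation: [-180.0, -0.0, 90.0]
wrist_force: [-2.7, 0.7, 1.6]
opening: 21.5
finger_force: 30.0
```

{"api": "jog_arm", "payload": {"deltas": [{"dx": 0, "dy": 0, "dz": 1, "ax": 0, "ay": 0, "az": 0}, {"dx": 0, "dy": 0, "dz": 2.5, "ax": 0, "ay": 0, "az": 0}, {"dx": 0, "dy": 0, "dz": 4.5, "ax": 0, "ay": 0, "az": 0}, {"dx": 0, "dy": 0, "dz": 7, "ax": 0, "ay": 0, "az": 0}, {"dx": 0, "dy": 0, "dz": 9.5, "ax": 0, "ay": 0, "az": 0}, {"dx": 0, "dy": 0, "dz": 11.5, "ax": 0, "ay": 0, "az": 0}, {"dx": 0, "dy": 0, "dz": 12, "ax": 0, "ay": 0, "az": 0}, {"dx": 0, "dy": 0, "dz": 12, "ax": 0, "ay": 0, "az": 0}, {"dx": 0, "dy": 0, "dz": 12, "ax": 0, "ay": 0, "az": 0}]}}

```text
time: 13.22
eef_pos: [449.2, -350.2, 317.8]
orientation: [-179.9, -0.1, 90.0]
wrist_force: [-0.7, -0.2, -2.1]
opening: 21.2
finger_force: 30.0
```

{"api": "jog_arm", "payload": {"deltas": [{"dx": 0.5, "dy": 4, "dz": 0, "ax": 0, "ay": 0, "az": 0}, {"dx": 1.5, "dy": 9, "dz": 0, "ax": 0, "ay": 0, "az": 0}, {"dx": 3.5, "dy": 14, "dz": 0, "ax": 0, "ay": 0, "az": 0}, {"dx": 5.5, "dy": 19, "dz": 0, "ax": 0, "ay": 0, "az": 0}, {"dx": 8, "dy": 24, "dz": 0, "ax": 0, "ay": 0, "az": 0}, {"dx": 10.5, "dy": 29, "dz": 0, "ax": 0, "ay": 0, "az": 0}, {"dx": 13, "dy": 34, "dz": 0, "ax": 0, "ay": 0, "az": 0}, {"dx": 15, "dy": 39, "dz": 0, "ax": 0, "ay": 0, "az": 0}, {"dx": 16.7, "dy": 43, "dz": 0, "ax": 0, "ay": 0, "az": 0}, {"dx": 17.5, "dy": 45.2, "dz": 0, "ax": 0, "ay": 0, "az": 0}]}}

```text
time: 14.48
eef_pos: [624.7, 103.7, 317.4]
orientation: [-179.9, -0.0, 90.1]
wrist_force: [-0.6, -0.9, -1.9]
opening: 21.6
finger_force: 30.0
```

{"api": "jog_arm", "payload": {"deltas": [{"dx": 0, "dy": 0, "dz": -2, "ax": 0, "ay": 0, "az": 0}, {"dx": 0, "dy": 0, "dz": -4, "ax": 0, "ay": 0, "az": 0}, {"dx": 0, "dy": 0, "dz": -6, "ax": 0, "ay": 0, "az": 0}, {"dx": 0, "dy": 0, "dz": -7.5, "ax": 0, "ay": 0, "az": 0}, {"dx": 0, "dy": 0, "dz": -8, "ax": 0, "ay": 0, "az": 0}, {"dx": 0, "dy": 0, "dz": -8, "ax": 0, "ay": 0, "az": 0}]}}

```text
time: 15.22
eef_pos: [624.5, 101.3, 238.7]
orientation: [-180.0, 0.0, 90.0]
wrist_force: [0.3, 0.3, -1.4]
opening: 21.7
finger_force: 30.0
```

Run:
```python
from h import *
print(observe()['eef_pos'])
w,_=shot('wrist','w4.png')
for n in('scene','side'):
    im,c=shot(n,n+'4.png');u,v=proj(c,(624,102,40)).astype(int);print(n,u,v)
    i=im[max(0,v-55):v+25,u-40:u+40];globals()[n]=cv2.resize(i,(400,400),interpolation=cv2.INTER_CUBIC)
    print(max(0,v-55),u-40)
cv2.imwrite('pics/p4.png',np.hstack([scene,side])[:,:,::-1])
```

```text
[624.54399324 101.28645171 238.69402183]
scene 320 239
184 280
side 233 248
193 193
```

View pics/p4.png

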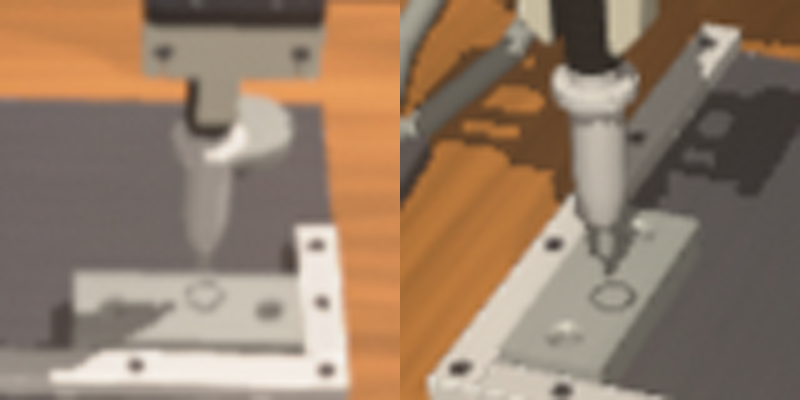

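The probe hangs upright over the blade. The tip is at scene (321,236) and side (234.6,247); the ring is at scene (321,242.8) and side (235.4,252.2).

Run:
```python
from h import *
A=[];B=[];t={'scene':(321,236.4),'side':(234.6,247)};r={'scene':(321,242.8),'side':(235.4,252.2)}
def tri(p):
    A=[];B=[]
    for n in p:
        c=get_calibration(n);d=rot(c)@np.linalg.inv(c['camera_matrix'])@[*p[n],1];d/=np.linalg.norm(d);M=np.eye(3)-np.outer(d,d);A.append(M);B.append(M@c['position'])
    return np.linalg.lstsq(np.vstack(A),np.hstack(B),rcond=None)[0]
print('tip',tri(t),'ring',tri(r))
for n in r:print(n,ray(get_calibration(n),*r[n],30))
```

```text
tip [620.41924902 102.96152782  46.9300167 ] ring [622.28102122 101.78868955  29.9803987 ]
scene [623.84366201 102.72818761  30.        ]
side [621.89155624  99.92444888  30.        ]
```

{"api": "jog_arm", "payload": {"deltas": [{"dx": 0.1, "dy": 0, "dz": -0.5, "ax": 0, "ay": 0, "az": 0}, {"dx": 0.1, "dy": 0, "dz": -1, "ax": 0, "ay": 0, "az": 0}, {"dx": 0.1, "dy": 0, "dz": -1.4, "ax": 0, "ay": 0, "az": 0}, {"dx": 0.1, "dy": 0, "dz": -1.7, "ax": 0, "ay": 0, "az": 0}, {"dx": 0.1, "dy": 0, "dz": -1.9, "ax": 0, "ay": 0, "az": 0}, {"dx": 0.1, "dy": 0, "dz": -2, "ax": 0, "ay": 0, "az": 0}, {"dx": 0.1, "dy": 0, "dz": -2, "ax": 0, "ay": 0, "az": 0}, {"dx": 0.1, "dy": 0, "dz": -2, "ax": 0, "ay": 0, "az": 0}]}}

```text
time: 16.38
eef_pos: [625.5, 101.5, 219.0]
orientation: [180.0, 0.0, 90.0]
wrist_force: [-2.0, -0.2, -0.7]
opening: 21.6
finger_force: 30.0
```

{"api": "jog_arm", "payload": {"deltas": [{"dx": 0, "dy": 0, "dz": -0.2, "ax": 0, "ay": 0, "az": 0}, {"dx": 0, "dy": 0, "dz": -0.4, "ax": 0, "ay": 0, "az": 0}, {"dx": 0, "dy": 0, "dz": -0.4, "ax": 0, "ay": 0, "az": 0}, {"dx": 0, "dy": 0, "dz": -0.4, "ax": 0, "ay": 0, "az": 0}]}}

```text
time: 16.88
eef_pos: [625.5, 101.5, 215.0]
orientation: [180.0, -0.0, 90.0]
wrist_force: [-1.1, 0.3, 3.4]
opening: 21.5
finger_force: 30.0
```

Run:
```python
from h import *
z=[];f=[]
for i in range(8):
    snapshot('wrist');o=observe();z.append(o['eef_pos'][2]);f.append(o['wrist_force'])
print(np.mean(z),np.mean(f,0),np.std(f,0))
```

```text
214.904325482393 [-2.22394402  0.06547686  3.33865633] [0.28405871 0.46385702 0.58745979]
```

{"api": "jog_arm", "payload": {"deltas": [{"dx": 0, "dy": 0, "dz": -0.1, "ax": 0, "ay": 0, "az": 0}, {"dx": 0, "dy": 0, "dz": -0.24, "ax": 0, "ay": 0, "az": 0}, {"dx": 0, "dy": 0, "dz": -0.24, "ax": 0, "ay": 0, "az": 0}, {"dx": 0, "dy": 0, "dz": -0.24, "ax": 0, "ay": 0, "az": 0}, {"dx": 0, "dy": 0, "dz": -0.24, "ax": 0, "ay": 0, "az": 0}]}}

```text
time: 17.9
eef_pos: [625.6, 101.5, 212.6]
orientation: [180.0, 0.0, 90.0]
wrist_force: [-2.7, -0.2, 6.3]
opening: 21.5
finger_force: 30.0
```

Run:
```python
from h import *
z=[];f=[]
for i in range(8):
    snapshot('wrist');o=observe();z.append(o['eef_pos']);f.append(o['wrist_force'])
print(np.mean(z,0),np.mean(f,0),o['orientation'],o['finger_force'])
for n in('scene','side'):
    im,c=shot(n,n+'5.png');u,v=proj(c,(624,102,40)).astype(int)
    i=im[max(0,v-55):v+25,u-40:u+40];globals()[n]=cv2.resize(i,(400,400),interpolation=cv2.INTER_CUBIC)
cv2.imwrite('pics/p5.png',np.hstack([scene,side])[:,:,::-1])
```

```text
[625.55875497 101.52669592 212.60689594] [-2.51696988  0.33612925  5.67185706] [1.79983368e+02 3.19990956e-04 8.99986005e+01] 30.00494420528412
```

View pics/p5.png

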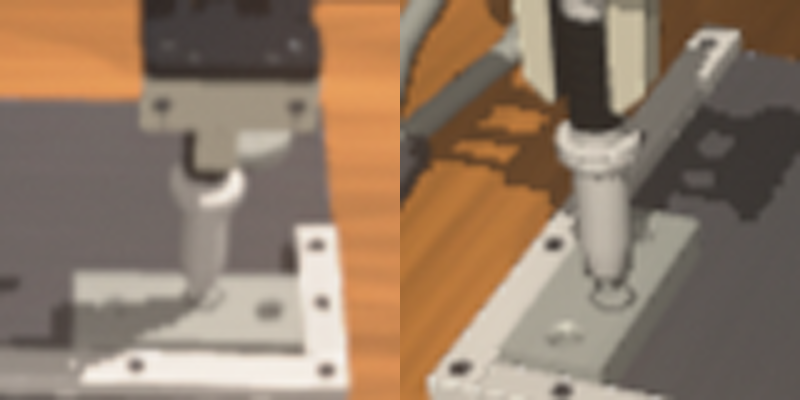

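The tip sits inside the ring in both views (side about (610,293) against a ring centre of (612,296)). The blade is still flush in the corner, and the load is about 8 N.

```bash
python3 -c "
from rig import sign_off;print(sign_off())"
```

```text
the job is handed in; nothing more can be done
None
```

The job is handed in: the blade is flush in the corner of the stops, and the probe is held upright with its tip inside the ring under about 8 N; no verdict came back at sign-off.

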